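Clear the catch tray and load the feed cradle

TASK

First clear the trimming machine: move both short flanged collars from its catch tray into the tote. Then take the tall flanged tube standing on the bench and set it down (do not drop it) on its side in the feed cradle, resting in both V yokes with its flange in the slot in front of the backstop. Leave the plain tube, the stack of discs and the oil can standing where they are.

Things in the scene. Friction and masses are not known exactly. Their poses are not given: they have to be found in the camera images.
- machine: fixed green tube trimming machine with a steel catch tray in front of it. Origin: on the bench under the centre of the tray; axes x and y along the tray's sides, z up. Tray 200 (x) by 130 (y) mm outside, rim 25 mm high, walls and floor 4 mm thick, open above. The machine's body, 380 wide (x), 210 high, stands beside it from y = +130 mm on (a thin sheet chute slopes down to the tray from it)
- collar_a: finished short flanged collar, steel, standing on its flange in the catch tray: round flange 60 mm diameter, 8 thick, below; round neck 36 mm diameter above it, 45 mm high in all, 0.18 kg. Origin: centre of the flange's underside; z along the neck
- collar_b: the second finished collar in the catch tray, same as collar_a
- tote: fixed grey open plastic tote, 220 (x) by 180 (y) mm outside, 70 mm high, walls and floor 5 mm thick. Origin: centre of its underside, z up
- tube: the flanged tube to be laid down, steel, standing on its flange on the bench: flange 60 mm diameter, 8 thick, below; tube 36 mm diameter above it, 105 mm long in all, about 0.25 to 0.5 kg. Origin: centre of the flange's outer face (its underside while it stands); z along the tube from flange to open end
- tube_flange (a point): centre of the tube's flange, on the axis, 4 mm from the outer face
- tube_end (a point): centre of the tube's open end, on the axis, 105 mm from the outer face of the flange
- cradle: fixed feed cradle, base plate 135 (x) by 90 (y) by 10 mm. Origin: on the bench under the cradle; x along its axis towards the backstop, z up. Two dark V yokes (90 degree V, 12 thick along x, 70 wide, 61 mm high), centred at x = +35 and -41 mm, carry the tube with its axis level along x, 60 mm above the bench, its open end to -x. Between the yokes, for 64 mm, there is only the base plate
- cradle_slot (a point): where the centre of the laid tube's flange belongs: middle of the slot, on the cradle's axis, at x = 50 mm in the cradle's frame, 60 mm above the bench; same axes as the cradle. The slot is 18 mm wide (x = 41 to 59 mm), between the rear yoke and the backstop, a plate 6 mm thick and 50 mm high
- cradle_front (a point): point on the cradle's axis in the middle of the front yoke (x = -41 mm), 60 mm above the bench
- plain_tube: bystander: plain tube without flange, 36 mm diameter, 85 mm high, standing on the bench. Origin: centre of its underside
- disc_stack: bystander: stack of grinding discs, 90 mm diameter, 30 mm high
- oil_can: bystander: steel can, 60 mm diameter, 110 mm high

How it is judged:
By the outcome, as a careful person would: the job done as asked, in the order asked, and still so for the second after the job is handed in, with the robot touching nothing.
It also fails if it takes over 64 s, if anything falls off the work surface, if the arm or the gripper's body presses on something with over 40 N, if the wrist force passes 120 N, or if a joint passes its speed limit or range.

ROBOT

A 6-joint arm with a two-finger parallel gripper is mounted at the origin on the work surface. World frame = base frame: x ahead of the robot, y to its left, z up, the work surface at z = 0. Lengths are in m, angles in rad, forces in N, time in s.
With the tool pointing down it reaches from about 0.225 to 0.725 m from the base axis. Payload 3.1 kg.
Tool frame: the origin (TCP) lies midway between the tips of the shut fingers; the grasp point (between the pads) lies 19 mm behind it (r.grasp_offset is the distance from the TCP to the grasp point, in m); z points along the fingers, y is the line along which they close (so a half turn about z gives the same grasp; the last joint's range is limited). The gripper opens to 85 mm and grips with 20 to 120 N. Pads are 22 mm wide; open, the fingers measure 114 mm over their backs; the gripper's body (76 mm by 85 mm) begins 54 mm behind the grasp point. The pads swing forward as they close: fully open they stand 13 mm farther back than shut.
Start: joints at [1.154, 0.048, 0.099, 1.622, 0, 1.443], TCP at [0.15, 0.503, 0.208] pointing down, gripper open.
Joint ranges: [-2.91, 2.91], [-0.99, 1.94], [-1.21, 1.42], [-2.12, 2.29], [-1.49, 1.47], [-3.14, 3.14]. Speed limits (rad/s): [2.79, 2.79, 3.14, 3.14, 3.14, 3.14].

INTERFACE

Orientations are given as a 3x3 rotation matrix whose columns are the frame's x, y, z axes.
In Python, from plant import r gives the robot as it stands.
- The arm moves only by the shell command python3 -m crank 'ROWS' [FORCE]. ROWS is JSON, a list of rows, each a list of 3 entries, a list of its own where there are three numbers: the opening, from -1 (shut) to 1 (fully open), then the shift along the tool's x, y, z in m, then the turn, a rotation vector about the tool's x, y, z in rad. A call has 1 to 10 rows; each row is the pose to reach, as a shift and turn from the pose commanded when the call began, along the tool's axes at that moment; what a row does not reach only later rows make up. A row lasts 1/10 s, in which the tool goes at most 50 mm and 8.59 degrees, less where a joint would pass 70% of its speed; a pose out of reach is approached as far as the arm can. A call with a gripper value outside its range is refused whole. The fingers move at their own pace and stop on an object; FORCE is the grip in N (left out, the last holds). Time passes only in rows, so rows that repeat a pose let the fingers close. It gives the time, the measured TCP pose, the force, the opening and the grip force at its end, in the units of the state.
- r.sense(): the state, without advancing time (a new reading comes with each control period).
- r.get_image(name): name is "scene" or "side" or "wrist"; returns a dict with "frame" (384x512x3 uint8, blue, green, red), "fx", "fy", "cx", "cy" (pixels), "eye" and "orientation" of the camera in the world. Camera axes: x right, y up, looking along -z (the intrinsics and any distortion apply to the point x, -y, -z); pixel columns grow to the right and rows downward; lengths in m; the calibration is good to about 2 mm. A picture is of the moment at which its call begins. There is no depth.
- r.hand_in(): hands the job in; it is judged then, once.
Trained networks look in a picture, given as the dict that the camera call returned (one of the last four; its "shot" number tells which), for a name from the list of things; names that differ only in an ending like _2 or _b are one class to them, and where a whole thing is asked for, a point or a joint stands for the part that bears it (a point fixed in the world has none). Each returns a list of dicts, best first, with "conf" (0 to 1); they miss things now and then, are a little off and sometimes report something else, mostly with a low value. They report only what shows in the picture. A call takes as long as a camera call.
- r.look_for(picture, thing): "centre" ([x, y, z] in m, in world coordinates, good to about 4 mm: the middle of the surface that is visible of it).
- r.outline_of(picture, thing): "mask" (384x512 bool, what is visible of it).
- r.pinpoint(picture, thing): "centre" ([x, y, z] in m, in world coordinates, good to about 4 mm: a listed point, or the origin of a listed thing).
The state is a dict: "time_s": time; "joints": joint angles; "qd": joint speeds; "joint_efforts": joint torques, N m; "tool_pos": TCP position; "ee_rot": TCP orientation; "force": force on the tool from outside, world axes, zero at the start; "moment": the same for the moment, N m; "opening": finger opening in m; "finger_force": force on a finger pad.
Only numpy, scipy, OpenCV 4.12 (cv2) and the standard library are available. Lean on these libraries where they do the work, as an engineer would, in place of code of your own. Each camera call takes 0.05 s, during which the arm holds its last target. There are 200 camera calls.

## Working session

There is one attempt and no reset: what is moved stays moved. The work goes in short steps, Python scripts to look and compute and a shell command to move; the robot and the scene stay as the last step left them, time stands still between calls to the robot, and variables do not carry over. Pictures are saved under pics/ and viewed, at most 10 in all, crops included, and the job is handed in when it is done.

```bash
mkdir -p pics; ls; python3 - <<'E'
from plant import r
import cv2,numpy as np
s=r.sense();print(s['time_s'],s['tool_pos'],np.round(s['ee_rot'],3).tolist(),s['opening'],r.grasp_offset)
for n in("scene","side"):
    p=r.get_image(n);cv2.imwrite(f"pics/{n}0.png",p['frame']);print(n,p['fx'],p['cx'],p['cy'],np.round(p['eye'],3),np.round(p['orientation'],3).tolist(),[k for k in p])
    for t in("machine","collar_a","tote","tube","tube_flange","tube_end","cradle","cradle_slot","cradle_front","plain_tube","disc_stack","oil_can"):
        print(t,[(np.round(d['centre'],3).tolist(),round(d['conf'],2)) for d in r.pinpoint(p,t)[:3]])
E
```

```text
pics
0.0 [0.14925076 0.50261193 0.20627156] [[-0.959, 0.285, -0.001], [0.285, 0.959, -0.002], [0.0, -0.002, -1.0]] 0.08559993870944924 0.0187
scene 346.8944209518318 260.02738247913595 196.07240629354806 [1.174 0.141 0.947] [[-0.245, -0.79, 0.561], [0.969, -0.205, 0.135], [0.008, 0.577, 0.816]] ['frame', 'fx', 'fy', 'cx', 'cy', 'eye', 'orientation', 'shot']
machine [([0.479, 0.303, -0.001], 0.55)]
collar_a [([0.422, 0.288, 0.001], 0.6), ([0.522, 0.303, 0.007], 0.58)]
tote [([0.626, 0.047, -0.002], 0.89)]
tube [([0.429, 0.057, 0.002], 0.56)]
tube_flange [([0.43, 0.057, 0.003], 0.92)]
tube_end []
cradle [([0.536, -0.19, 0.003], 0.57), ([0.524, 0.304, 0.005], 0.38)]
cradle_slot [([0.585, -0.17, 0.061], 0.71)]
cradle_front [([0.499, -0.204, 0.059], 0.87), ([0.671, -0.423, 0.002], 0.62)]
plain_tube [([0.485, -0.38, 0.002], 0.68), ([0.428, 0.056, 0.002], 0.5)]
disc_stack [([0.741, 0.265, 0.001], 0.55)]
oil_can [([0.668, -0.418, 0.004], 0.88)]
side 352.20706708052063 257.63610234683176 185.3672869704408 [0.432 0.614 0.622] [[-0.975, 0.134, -0.177], [-0.222, -0.624, 0.749], [-0.01, 0.77, 0.638]] ['frame', 'fx', 'fy', 'cx', 'cy', 'eye', 'orientation', 'shot']
machine [([0.477, 0.302, 0.0], 0.77)]
collar_a [([0.423, 0.289, 0.003], 0.94), ([0.48, -0.378, 0.004], 0.71), ([0.521, 0.301, 0.001], 0.65)]
tote [([0.63, 0.043, 0.001], 0.93)]
tube [([0.43, 0.056, 0.0], 0.86)]
tube_flange [([0.425, 0.056, 0.003], 0.62)]
tube_end [([0.431, 0.055, 0.107], 0.72)]
cradle [([0.536, -0.189, -0.004], 0.57)]
cradle_slot [([0.583, -0.172, 0.061], 0.56), ([0.431, 0.052, 0.105], 0.18)]
cradle_front [([0.499, -0.205, 0.063], 0.81), ([0.522, 0.304, 0.0], 0.72)]
plain_tube [([0.484, -0.376, 0.004], 0.84)]
disc_stack [([0.744, 0.267, -0.0], 0.58), ([0.499, -0.205, 0.061], 0.25)]
oil_can [([0.668, -0.416, 0.0], 0.96)]
```

View pics/scene0.png

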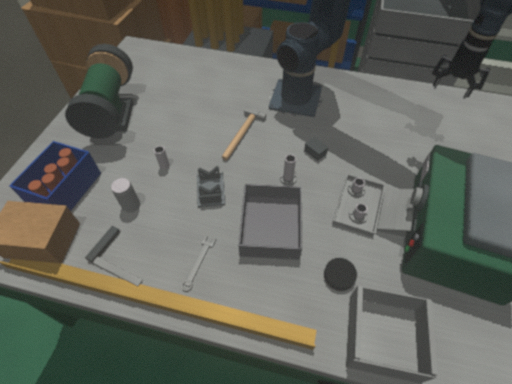

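View pics/side0.png

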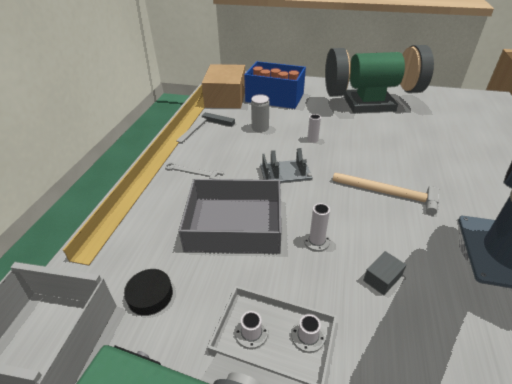

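The scene view shows the dark tote at (271,220) and a light decoy box at (390,330). The tray with its collars is at (358,200), the tube at (289,168), a black block beside it at (315,148), and the cradle at (210,187). The side view agrees with this. Next I'll refine the positions and check the yaw angles and the block.

```bash
cat > h.py <<'E'
import numpy as np,cv2
from plant import r
def ray(p,u,v):
    d=np.array([(u-p['cx'])/p['fx'],-(v-p['cy'])/p['fy'],-1.]);return np.array(p['eye']),np.array(p['orientation'])@d
def onz(p,u,v,z):
    e,d=ray(p,u,v);return e+d*(z-e[2])/d[2]
def proj(p,X):
    c=(np.atleast_2d(X)-p['eye'])@np.array(p['orientation']);return np.c_[p['cx']-p['fx']*c[:,0]/c[:,2],p['cy']+p['fy']*c[:,1]/c[:,2]]
def box(c,a,x,y,z0,z1):
    c_,s=np.cos(a),np.sin(a);return np.array([[c[0]+c_*i*x/2-s*j*y/2,c[1]+s*i*x/2+c_*j*y/2,z] for z in(z0,z1) for i,j in((-1,-1),(1,-1),(1,1),(-1,1))])
E
python3 - <<'E'
from h import *
print([k for k in dir(r) if k[0]!='_'])
im={n:r.get_image(n) for n in("scene","side")}
S,D=im['scene'],im['side'];print([k for k in S if 'dist' in k])
print('block',onz(S,316,144,.03),onz(D,386,262,.03))
print('lightbox corners',[np.round(onz(S,u,v,.05)[:2],3).tolist() for u,v in((362,290),(425,300),(432,372),(355,358))])
print('darktote top corners z.07',[np.round(onz(S,u,v,.07)[:2],3).tolist() for u,v in((246,186),(301,186),(301,257),(240,250))])
# fit rects by masks
for n,p in im.items():
  for t,z in(("tote",.07),("machine",.025),("cradle",0.06)):
    for d in r.outline_of(p,t)[:2]:
      m=d['mask'].astype(np.uint8);cs,_=cv2.findContours(m,0,1);c=max(cs,key=cv2.contourArea)[:,0]
      q=np.array([onz(p,u,v,z)[:2] for u,v in c],np.float32);print(n,t,round(d['conf'],2),cv2.minAreaRect(q))
o=[cv2.resize(S['frame'][y:y+90,x:x+120],None,fx=3.3,fy=3.3,interpolation=2) for x,y in((270,130),(320,165))]
o+=[cv2.resize(D['frame'][y:y+90,x:x+120],None,fx=3.3,fy=3.3,interpolation=2) for x,y in((290,195),(230,125))]
cv2.imwrite('pics/crop1.png',np.vstack([np.hstack(o[:2]),np.hstack(o[2:])])[:600,:800])
E
```

```text
['IKError', 'get_image', 'grasp_offset', 'hand_in', 'look_for', 'outline_of', 'pinpoint', 'sense']
[]
block [0.26863814 0.12904033 0.03      ] [0.27991509 0.10621072 0.03      ]
lightbox corners [[0.787, 0.331], [0.773, 0.493], [0.945, 0.506], [0.96, 0.328]]
darktote top corners z.07 [[0.545, -0.057], [0.501, 0.112], [0.743, 0.156], [0.764, -0.013]]
scene tote 0.93 ((0.6439135670661926, 0.04971387982368469), (0.2523922026157379, 0.18074649572372437), 11.555789947509766)
scene machine 0.63 ((0.4191187918186188, 0.5101138949394226), (0.518156886100769, 0.5672151446342468), 81.42457580566406)
scene cradle 0.62 ((0.5670514106750488, -0.16839171946048737), (0.15124091506004333, 0.08484037965536118), 21.426977157592773)
side tote 0.77 ((0.6205565929412842, 0.06795845925807953), (0.22313818335533142, 0.24296283721923828), 11.59826374053955)
side machine 0.59 ((0.5796766877174377, 0.320016086101532), (0.429010272026062, 0.17926107347011566), 12.580562591552734)
```

View pics/crop1.png

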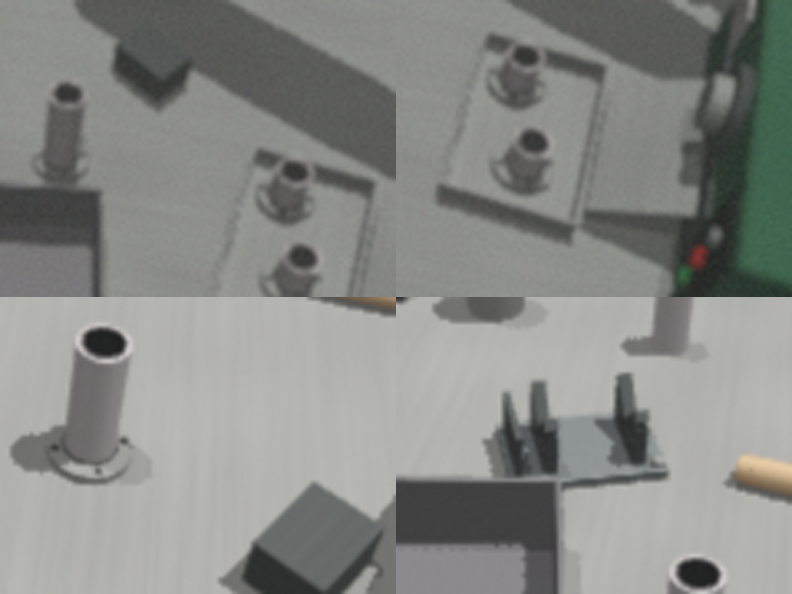

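```bash
cat >> h.py <<'E'
from scipy.optimize import least_squares
def tri(obs):
    A=0;b=0
    for p,u,v in obs:
        e,d=ray(p,u,v);d=d/np.linalg.norm(d);M=np.eye(3)-np.outer(d,d);A=A+M;b=b+M@e
    return np.linalg.solve(A,b)
def shift(goal):
    s=r.sense();R=np.array(s['ee_rot']);return np.round(R.T@(np.array(goal)-s['tool_pos']),4)
E
python3 - <<'E'
from h import *
S,D=r.get_image('scene'),r.get_image('side')
k=3.3
def t(n,a,b): print(n,np.round(tri([(S,)+a,(D,)+b]),4))
t('block top',(270+152/k,130+52/k),(290+313/k,195+238/k))
t('tube top',(270+67/k,130+95/k),(290+104/k,195+(342-297)/k))
t('colA top',(320+(525-396)/k,165+56/k),(310,325))
t('colB top',(320+(533-396)/k,165+142/k),(251,320))
t('trayNear',(320+(488-396)/k,165+38/k),(333,324))
t('trayNear2',(320+(606-396)/k,165+68/k),(324,376))
for n,(u,v) in dict(tl=(488,38),tr=(606,68),bl=(437,187),br=(573,227)).items(): print(n,np.round(onz(S,320+(u-396)/k,165+v/k,.025)[:2],4))
c=np.array([.4225,.2885]);print(shift([*c,.12]))
E
```

```text
block top [0.2864 0.1301 0.0406]
tube top [0.4269 0.0585 0.1064]
colA top [0.42   0.2914 0.0496]
colB top [0.5216 0.3063 0.0512]
trayNear [0.3774 0.2589 0.014 ]
trayNear2 [0.3937 0.3695 0.0331]
tl [0.3867 0.2575]
tr [0.3955 0.3773]
bl [0.5784 0.2294]
br [0.5899 0.3562]
[-0.3228 -0.1281  0.0875]
```

```bash
python3 -m crank '[[0.13,[-0.145,-0.137,0.03],[0,0,0]],[0.13,[-0.145,-0.137,0.03],[0,0,0]],[0.13,[-0.145,-0.137,0.03],[0,0,0]],[0.13,[-0.145,-0.137,0.03],[0,0,0]],[0.13,[-0.323,-0.127,0.067],[0,0,0]],[0.13,[-0.323,-0.127,0.067],[0,0,0]],[0.13,[-0.323,-0.127,0.067],[0,0,0]],[0.13,[-0.323,-0.127,0.067],[0,0,0]],[0.13,[-0.323,-0.127,0.067],[0,0,0]],[0.13,[-0.323,-0.127,0.067],[0,0,0]]]' 60
python3 - <<'E'
from h import *
W=r.get_image('wrist');cv2.imwrite('pics/w1.png',W['frame'])
s=r.sense();print(s['joints'],s['tool_pos'],s['opening'],W['eye'])
for t in('collar_a','machine'): print(t,[(np.round(d['centre'],4).tolist(),round(d['conf'],2)) for d in r.pinpoint(W,t)[:3]])
E
```

```text
time_s: 2.8
tool_pos: [0.4229, 0.289, 0.14]
ee_rot: [[-0.958, 0.286, -0.002], [0.286, 0.958, -0.0], [0.002, -0.001, -1.0]]
force: [-0.6, 0.1, -0.2]
opening: 0.0481
finger_force: 0.0
[ 4.69507796e-01  1.05663891e-02 -7.21318448e-02  1.48910167e+00
  4.51347929e-04  7.58493067e-01] [0.42241774 0.2895015  0.14047719] 0.0481290950610951 [0.34678892 0.31290815 0.30701985]
collar_a [([0.5224, 0.307, 0.005], 0.76), ([0.4249, 0.2923, 0.0038], 0.66)]
machine [([0.4789, 0.305, -0.003], 0.63)]
```

View pics/w1.png

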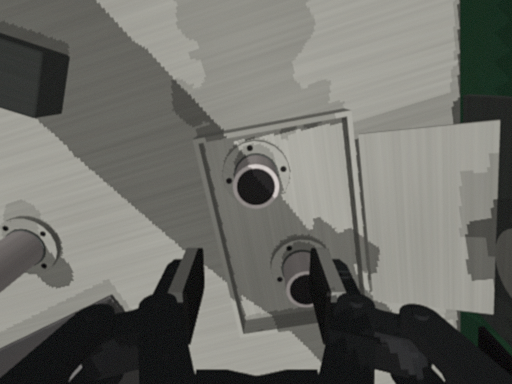

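```bash
python3 - <<'E'
from h import *
W=r.get_image('wrist')
for n,u,v,z in(('A',256,187,.049),('B',303,290,.049),('tube?',20,258,.1),('trayTL',196,139,.025),('trayTR',351,112,.025),('trayBL',243,330,.025)): print(n,np.round(onz(W,u,v,z),4))
print(shift([.422,.2905,.022]))
E
```

```text
A [0.4206 0.2913 0.049 ]
B [0.5218 0.304  0.049 ]
tube? [0.4087 0.1287 0.1   ]
trayTL [0.3741 0.2537 0.025 ]
trayTR [0.3889 0.3801 0.025 ]
trayBL [0.5658 0.2349 0.025 ]
[0.0003 0.0002 0.1192]
```

```bash
python3 -m crank '[[0.13,[0.001,0.001,0.07],[0,0,0]],[0.13,[0.001,0.001,0.09],[0,0,0]],[0.13,[0.001,0.001,0.108],[0,0,0]],[0.13,[0.001,0.001,0.121],[0,0,0]],[0.13,[0.001,0.001,0.121],[0,0,0]],[-1,[0.001,0.001,0.121],[0,0,0]],[-1,[0.001,0.001,0.121],[0,0,0]],[-1,[0.001,0.001,0.121],[0,0,0]],[-1,[0.001,0.001,0.121],[0,0,0]],[-1,[0.001,0.001,0.121],[0,0,0]]]' 60
python3 -m crank '[[-1,[0,0,-0.02],[0,0,0]],[-1,[0,0,-0.06],[0,0,0]],[-1,[0,0,-0.1],[0,0,0]],[-1,[0,0,-0.13],[0,0,0]],[-1,[0,0,-0.13],[0,0,0]]]'
python3 -c "
from h import *
print(r.sense()['joints'],shift([.586,.037,.15]))"
```

```text
time_s: 4.0
tool_pos: [0.4236, 0.2916, 0.0213]
ee_rot: [[-0.959, 0.285, 0.003], [0.285, 0.959, 0.002], [-0.002, 0.003, -1.0]]
force: [-0.1, 1.0, 5.0]
opening: 0.0315
finger_force: 60.4
time_s: 4.5
tool_pos: [0.4254, 0.2922, 0.1548]
ee_rot: [[-0.958, 0.285, 0.009], [0.285, 0.959, 0.004], [-0.007, 0.007, -1.0]]
force: [1.6, 0.0, -1.6]
opening: 0.0317
finger_force: 59.8
[ 4.71935700e-01  7.50142685e-03 -4.67927305e-02  1.50675665e+00
 -1.96552720e-04  7.60955414e-01] [-0.2266 -0.1988  0.0052]
```

```bash
python3 - <<'E'
from h import *
W=r.get_image('wrist');D=r.get_image('side')
a=cv2.resize(D['frame'][150:384,200:420],(376,400));cv2.imwrite('pics/g1.png',np.hstack([a,cv2.resize(W['frame'],(420,400))]))
print([(np.round(d['centre'],4).tolist(),round(d['conf'],2)) for d in r.pinpoint(D,'collar_a')[:3]])
E
```

```text
[([0.5202, 0.3035, 0.004], 0.83), ([0.4265, 0.2921, 0.135], 0.63), ([0.74, 0.2668, -0.0004], 0.61)]
```

View pics/g1.png

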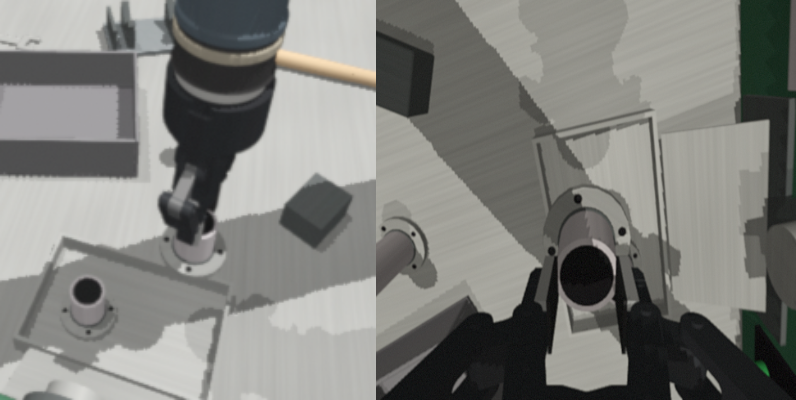

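The collar is gripped upright (g1: in the fingers at about (190,240) in the left half). Next I'll place it in the tote.

```bash
python3 -m crank '[[-1,[-0.227,-0.199,0.005],[0,0,0]],[-1,[-0.227,-0.199,0.005],[0,0,0]],[-1,[-0.227,-0.199,0.005],[0,0,0]],[-1,[-0.227,-0.199,0.005],[0,0,0]],[-1,[-0.227,-0.199,0.005],[0,0,0]],[-1,[-0.227,-0.199,0.005],[0,0,0]],[-1,[-0.227,-0.199,0.005],[0,0,0]],[-1,[-0.227,-0.199,0.005],[0,0,0]],[-1,[-0.227,-0.199,0.05],[0,0,0]],[-1,[-0.227,-0.199,0.09],[0,0,0]]]'
python3 -c "
from h import *
print(r.sense()['joints'],shift([.586,.037,.023]))"
```

```text
time_s: 5.65
tool_pos: [0.583, 0.0368, 0.0586]
ee_rot: [[-0.959, 0.283, 0.001], [0.283, 0.959, 0.001], [-0.001, 0.001, -1.0]]
force: [-0.4, -0.6, -3.4]
opening: 0.0318
finger_force: 59.9
[-5.20763374e-02  2.17514295e-01 -1.03880327e-02  1.34178016e+00
  7.16949508e-04  2.35095128e-01] [-0.0028  0.001   0.0356]
```

```bash
python3 -m crank '[[-1,[0,0,0.018],[0,0,0]],[-1,[0,0,0.028],[0,0,0]],[-1,[0,0,0.034],[0,0,0]],[-1,[0,0,0.036],[0,0,0]],[-1,[0,0,0.036],[0,0,0]],[0.2,[0,0,0.036],[0,0,0]],[0.2,[0,0,0.036],[0,0,0]],[0.2,[0,0,0.036],[0,0,0]],[0.2,[0,0,-0.01],[0,0,0]],[0.2,[0,0,-0.05],[0,0,0]]]'
python3 -c "
from h import *
print(r.sense()['joints'],shift([.522,.304,.15]))
D=r.get_image('side');print([(np.round(d['centre'],4).tolist(),round(d['conf'],2)) for d in r.pinpoint(D,'collar_a')[:3]])"
```

```text
time_s: 6.65
tool_pos: [0.5818, 0.0353, 0.1093]
ee_rot: [[-0.959, 0.285, -0.003], [0.285, 0.959, 0.0], [0.003, -0.001, -1.0]]
force: [1.0, 0.5, 0.8]
opening: 0.0512
finger_force: 0.0
[-5.43917178e-02  2.01999849e-01  7.30501402e-02  1.44518253e+00
  1.05661419e-05  2.34604119e-01] [ 0.134   0.2405 -0.0404]
[([0.5864, 0.0353, 0.0074], 0.89), ([0.4824, -0.3776, 0.003], 0.71), ([0.5243, 0.3053, 0.0043], 0.62)]
```

```bash
python3 -m crank '[[0.13,[0,0,-0.04],[0,0,0]],[0.13,[0.134,0.2415,-0.04],[0,0,0]],[0.13,[0.134,0.2415,-0.04],[0,0,0]],[0.13,[0.134,0.2415,-0.04],[0,0,0]],[0.13,[0.134,0.2415,-0.04],[0,0,0]],[0.13,[0.134,0.2415,-0.04],[0,0,0]],[0.13,[0.134,0.2415,-0.04],[0,0,0]],[0.13,[0.134,0.2415,-0.04],[0,0,0]],[0.13,[0.134,0.2415,-0.04],[0,0,0]],[0.13,[0.134,0.2415,-0.04],[0,0,0]]]'
python3 -c "
from h import *
print(r.sense()['joints'],shift([.522,.305,.0205]))
W=r.get_image('wrist');print([(np.round(d['centre'],4).tolist(),round(d['conf'],2)) for d in r.pinpoint(W,'collar_a')[:3]])"
```

```text
time_s: 7.75
tool_pos: [0.524, 0.304, 0.1496]
ee_rot: [[-0.958, 0.286, 0.0], [0.286, 0.958, -0.0], [-0.0, -0.0, -1.0]]
force: [0.7, 0.2, 0.3]
opening: 0.0483
finger_force: 0.0
[ 4.15410793e-01  2.54303864e-01  2.14442043e-01  1.53079187e+00
 -5.60644039e-04  7.05348479e-01] [0.0023 0.0004 0.1291]
[([0.5211, 0.3046, 0.0035], 0.7)]
```

```bash
python3 -m crank '[[0.13,[0.002,0,0.05],[0,0,0]],[0.13,[0.002,0,0.09],[0,0,0]],[0.13,[0.002,0,0.117],[0,0,0]],[0.13,[0.002,0,0.129],[0,0,0]],[0.13,[0.002,0,0.129],[0,0,0]],[-1,[0.002,0,0.129],[0,0,0]],[-1,[0.002,0,0.129],[0,0,0]],[-1,[0.002,0,0.129],[0,0,0]],[-1,[0.002,0,0.129],[0,0,0]],[-1,[0.002,0,0.129],[0,0,0]]]' 60
python3 -m crank '[[-1,[0,0,-0.02],[0,0,0]],[-1,[0,0,-0.06],[0,0,0]],[-1,[0,0,-0.1],[0,0,0]],[-1,[0,0,-0.13],[0,0,0]],[-1,[0,0,-0.13],[0,0,0]]]'
python3 -c "
from h import *
print(r.sense()['joints'],shift([.676,.054,.15]))"
```

```text
time_s: 8.85
tool_pos: [0.5232, 0.3061, 0.0225]
ee_rot: [[-0.959, 0.285, 0.004], [0.285, 0.959, 0.001], [-0.003, 0.002, -1.0]]
force: [0.3, -0.7, 5.0]
opening: 0.0311
finger_force: 60.5
time_s: 9.35
tool_pos: [0.5246, 0.3071, 0.1568]
ee_rot: [[-0.959, 0.285, 0.01], [0.285, 0.959, 0.005], [-0.008, 0.007, -1.0]]
force: [1.5, -0.8, -1.1]
opening: 0.0309
finger_force: 59.7
[4.19220698e-01 2.47458631e-01 2.20411933e-01 1.53320744e+00
 2.73951025e-04 7.07832770e-01] [-0.2171 -0.1996  0.0071]
```

```bash
python3 -m crank '[[-1,[-0.217,-0.2,0.007],[0,0,0]],[-1,[-0.217,-0.2,0.007],[0,0,0]],[-1,[-0.217,-0.2,0.007],[0,0,0]],[-1,[-0.217,-0.2,0.007],[0,0,0]],[-1,[-0.217,-0.2,0.007],[0,0,0]],[-1,[-0.217,-0.2,0.007],[0,0,0]],[-1,[-0.217,-0.2,0.007],[0,0,0]],[-1,[-0.217,-0.2,0.007],[0,0,0]],[-1,[-0.217,-0.2,0.05],[0,0,0]],[-1,[-0.217,-0.2,0.09],[0,0,0]]]'
python3 -c "
from h import *
print(r.sense()['joints'],shift([.676,.054,.0235]))"
```

```text
time_s: 10.35
tool_pos: [0.6734, 0.0537, 0.0609]
ee_rot: [[-0.959, 0.283, 0.004], [0.283, 0.959, 0.001], [-0.003, 0.002, -1.0]]
force: [-0.3, -0.3, -3.0]
opening: 0.031
finger_force: 59.8
[-2.00428896e-02  4.52508307e-01  2.89164529e-01  1.40394729e+00
  7.32320090e-04  2.67004333e-01] [-0.0022  0.001   0.0374]
```

```bash
python3 -m crank '[[-1,[0,0,0.018],[0,0,0]],[-1,[0,0,0.028],[0,0,0]],[-1,[0,0,0.035],[0,0,0]],[-1,[0,0,0.037],[0,0,0]],[-1,[0,0,0.037],[0,0,0]],[0.2,[0,0,0.037],[0,0,0]],[0.2,[0,0,0.037],[0,0,0]],[0.2,[0,0,0.037],[0,0,0]],[0.2,[0,0,-0.01],[0,0,0]],[0.2,[0,0,-0.05],[0,0,0]]]'
python3 -c "
from h import *
s=r.sense();print(s['joints'],s['tool_pos'])
S=r.get_image('scene');D=r.get_image('side')
for P in (S,D):
  for t in ('collar_a','tube','tube_end','cradle_slot','cradle_front'): print(t,[(np.round(d['centre'],4).tolist(),round(d['conf'],2)) for d in r.pinpoint(P,t)[:3]])"
```

```text
time_s: 11.35
tool_pos: [0.6712, 0.052, 0.11]
ee_rot: [[-0.959, 0.285, -0.004], [0.285, 0.959, 0.0], [0.004, -0.001, -1.0]]
force: [0.4, -0.3, 0.5]
opening: 0.0513
finger_force: 0.0
[-2.22540525e-02  4.45435525e-01  3.77371779e-01  1.50650821e+00
  9.66443716e-07  2.66746839e-01] [0.67118067 0.05197794 0.10999095]
collar_a [([0.6741, 0.0514, 0.0095], 0.73), ([0.5822, 0.0353, 0.0026], 0.59)]
tube [([0.4301, 0.0581, -0.0001], 0.45), ([0.4767, 0.3016, 0.0007], 0.44)]
tube_end [([0.4251, 0.0583, 0.1029], 0.55)]
cradle_slot [([0.5888, -0.1702, 0.0637], 0.68)]
cradle_front [([0.4982, -0.2026, 0.0611], 0.64)]
collar_a [([0.5856, 0.0346, 0.0008], 0.93), ([0.6768, 0.0512, 0.0021], 0.68)]
tube [([0.4295, 0.0559, 0.0028], 0.75)]
tube_end [([0.5359, -0.1882, -0.0021], 0.72), ([0.4291, 0.0549, 0.1083], 0.64)]
cradle_slot [([0.5834, -0.1718, 0.0587], 0.59)]
cradle_front [([0.4997, -0.2054, 0.0596], 0.97)]
```

```bash
cat > pl.py <<'E'
import numpy as np
from scipy.spatial.transform import Rotation as Ro
psi=np.radians(21.3);d=np.array([np.cos(psi),np.sin(psi),0]);u=np.array([0,0,1.])
def Rt(al=45,roll=0):
    a=np.radians(al);z=d*np.cos(a)-u*np.sin(a);y=np.cross(u,d);R=np.c_[np.cross(y,z),y,z]
    return R@Ro.from_rotvec([0,0,np.radians(roll)]).as_matrix()
E
python3 - <<'E'
from h import *;from pl import *
q=np.array([(.048,.099,.5243,.2063),(.01057,-.07213,.5121,.1405),(.0075,-.0468,.5161,.1548),(.2175,-.0104,.5842,.0586),(.2020,.07305,.5829,.1093),(.2543,.2144,.6058,.1496),(.24746,.2204,.6079,.1568),(.4525,.2892,.6755,.0609),(.4454,.3774,.6732,.110)])
def f(p):
    r0,h,A,a,B,b=p;g=q[:,0]-q[:,1]
    return np.r_[r0+A*np.sin(q[:,0]+a)+B*np.cos(g+b)-q[:,2],h+A*np.cos(q[:,0]+a)-B*np.sin(g+b)-q[:,3]]
o=least_squares(f,[0,.0,.3,0,.3,0]);print(o.x,np.abs(o.fun).max())
s=r.sense();R=np.array(s['ee_rot'])
print('shift',shift([.33,.02,.27]),'rotvec',Ro.from_matrix(R.T@Rt()).as_rotvec())
S=r.get_image('scene')
for uv in((262,113),(248,117),(226,157)): print('hammer',onz(S,*uv,.02))
E
```

```text
[ 0.00719404 -0.22365155  0.38370198  0.00177957  0.5021601  -0.04348078] 0.0039668998427345725
shift [ 0.319  -0.1282 -0.1601] rotvec [-0.25912777 -0.75831687 -0.6259352 ]
hammer [ 0.14643032 -0.10327229  0.02      ]
hammer [ 0.18263486 -0.150518    0.02      ]
hammer [ 0.40257355 -0.17117205  0.02      ]
```

```bash
python3 -m crank '[[0.6,[0,0,-0.05],[0,0,0]],[0.6,[0,0,-0.09],[0,0,0]],[0.6,[0.319,-0.128,-0.16],[0,0,0]],[0.6,[0.319,-0.128,-0.16],[0,0,0]],[0.6,[0.319,-0.128,-0.16],[0,0,0]],[0.6,[0.319,-0.128,-0.16],[0,0,0]],[0.6,[0.319,-0.128,-0.16],[0,0,0]],[0.6,[0.319,-0.128,-0.16],[0,0,0]],[0.6,[0.319,-0.128,-0.16],[0,0,0]],[0.6,[0.319,-0.128,-0.16],[0,0,0]]]'
python3 -m crank '[[0.6,[0,0,0],[-0.259,-0.758,-0.626]],[0.6,[0,0,0],[-0.259,-0.758,-0.626]],[0.6,[0,0,0],[-0.259,-0.758,-0.626]],[0.6,[0,0,0],[-0.259,-0.758,-0.626]],[0.6,[0,0,0],[-0.259,-0.758,-0.626]],[0.6,[0,0,0],[-0.259,-0.758,-0.626]],[0.6,[0,0,0],[-0.259,-0.758,-0.626]],[0.6,[0,0,0],[-0.259,-0.758,-0.626]]]'
cat > st.py <<'E'
from h import *;from pl import *
def st(goal,al=45,roll=0):
    s=r.sense();R=np.array(s['ee_rot']);print('q',np.round(s['joints'],3),'shift',shift(goal),'rv',np.round(Ro.from_matrix(R.T@Rt(al,roll)).as_rotvec(),3))
E
python3 -c "
from st import *
st([.3625,.0306,.128])"
```

```text
time_s: 13.0
tool_pos: [0.3268, 0.0203, 0.2738]
ee_rot: [[-0.958, 0.285, 0.005], [0.285, 0.958, -0.001], [-0.005, 0.0, -1.0]]
force: [1.0, 0.5, 0.3]
opening: 0.0683
finger_force: 0.0
time_s: 13.8
tool_pos: [0.3312, -0.0005, 0.2762]
ee_rot: [[-0.718, -0.358, 0.597], [-0.239, 0.932, 0.271], [-0.654, 0.052, -0.755]]
force: [0.3, -0.1, -0.4]
opening: 0.0687
finger_force: 0.0
q [-1.059 -0.989 -0.608  1.877  0.712 -1.379] shift [0.067  0.0101 0.139 ] rv [ 0.034 -0.071 -0.039]
```

```bash
cat > kin.py <<'E'
import numpy as np
from scipy.optimize import least_squares
from scipy.spatial.transform import Rotation as Ro
def fk(q,p):
    e,r0,h,A,a,B,b,L4,L,y6=p;ph=q[1]-q[2]+q[3];g=q[1]-q[2]
    rad=r0+A*np.sin(q[1]+a)+B*np.cos(g+b);z=h+A*np.cos(q[1]+a)-B*np.sin(g+b)
    t=np.array([np.cos(ph),0,-np.sin(ph)]);l=np.array([0,1.,0])
    zt=t*np.cos(q[4])+l*np.sin(q[4]);yt=-t*np.sin(q[4])+l*np.cos(q[4])
    P=np.array([rad,e,z])+L4*t+L*zt
    R=np.c_[np.cross(yt,zt),yt,zt]@Ro.from_rotvec([0,0,q[5]+y6]).as_matrix()
    M=Ro.from_rotvec([0,0,q[0]]).as_matrix();return M@P,M@R
data=[([1.154,.048,.099,1.622,0,1.443],[.14925,.5026,.2063]),([.46951,.010566,-.07213,1.4891,.00045,.7585],[.42242,.2895,.14048]),
([.4719,.0075,-.0468,1.5068,0,.761],[.4254,.2922,.1548]),([-.05208,.2175,-.0104,1.3418,.0007,.2351],[.583,.0368,.0586]),([-.0544,.2020,.07305,1.4452,0,.2346],[.5818,.0353,.1093]),
([.41541,.2543,.21444,1.5308,0,.7053],[.524,.304,.1496]),([.41922,.24746,.22041,1.5332,0,.7078],[.5246,.3071,.1568]),([-.02004,.45251,.28916,1.40395,0,.267],[.6734,.0537,.0609]),
([-.02225,.44544,.37737,1.50651,0,.26675],[.67118,.05198,.10999]),([-1.059,-.989,-.608,1.877,.712,-1.379],[.3312,-.0005,.2762])]
def fit(data=data):
    f=lambda p:np.r_[np.concatenate([fk(q,np.r_[p,0])[0]-x for q,x in data])/.002,(p[[1,4,6]]-0)/.05,(p[7]-.08)/.1]
    o=least_squares(f,[.067,0,.2,.35,0,.3,0,.08,.3]);return np.r_[o.x,0],o.fun
lo=np.array([-2.91,-.99,-1.21,-2.12,-1.49,-3.14]);hi=np.array([2.91,1.94,1.42,2.29,1.47,3.14])
def ik(P,R,p,q0):
    best=None
    for k in range(30):
        s=q0 if k==0 else np.clip(q0+np.random.default_rng(k).normal(0,.6,6),lo+.01,hi-.01)
        def f(q):
            x,M=fk(q,p);return np.r_[(x-P)/.01,(Ro.from_matrix(M.T@R).as_rotvec())/.05]
        o=least_squares(f,np.clip(s,lo+.01,hi-.01),bounds=(lo,hi))
        if best is None or o.cost<best.cost-1e-6: best=o
        if best.cost<1e-4:break
    return best.x,best.cost
E
python3 - <<'E'
from kin import *;from h import r;import pl
p,res=fit();print(np.round(p,3),np.round(np.abs(res).max(),2))
s=r.sense();x,M=fk(s['joints'],p);print(x-s['tool_pos'],Ro.from_matrix(M.T@np.array(s['ee_rot'])).as_rotvec())
for psi in(-40,-20,0,21.3,40,60):
  a0=np.radians(psi);pl.d=np.array([np.cos(a0),np.sin(a0),0])
  for al in(45,60,70):
    R=pl.Rt(al);z=R[:,2];G=np.array([.429,.0565,.057])+.019*z
    print(psi,al,[ (np.round(q,2).tolist(),round(c,4)) for q,c in [ik(G,R,p,np.array([.1,-.5,-.3,1.2,.1,0]))]])
a0=np.radians(21.3);pl.d=np.array([np.cos(a0),np.sin(a0),0])
for al in(45,60,70,90):
    R=pl.Rt(al)@np.diag([-1,-1,1.]);z=R[:,2];G=np.array([.5347,-.1904,.06])+.019*z
    print('place',al,ik(G,R,p,np.array([-.3,0,-.3,1.,.3,2.])))
E
```

```text
[ 0.067  0.001  0.212  0.388  0.     0.503 -0.042  0.1    0.339  0.   ] 0.83
[ 8.46438313e-05  1.42172587e-04 -4.32047122e-04] [ 1.61311260e-16 -1.52922125e-16 -2.95520398e-16]
-40 45 [([0.46, -0.52, -0.91, 0.8, -0.71, 1.02], np.float64(0.0))]
-40 60 [([0.28, -0.48, -0.78, 0.97, -0.43, 0.92], np.float64(0.0))]
-40 70 [([0.17, -0.4, -0.67, 1.07, -0.26, 0.84], np.float64(0.0))]
-20 45 [([0.29, -0.95, -1.14, 0.7, -0.43, 0.48], np.float64(0.0))]
-20 60 [([0.16, -0.7, -0.91, 0.89, -0.24, 0.45], np.float64(0.0))]
-20 70 [([0.08, -0.52, -0.76, 1.02, -0.14, 0.41], np.float64(0.0))]
0 45 [([0.02, -0.99, -1.12, 0.76, -0.05, 0.02], np.float64(3.0528))]
0 60 [([-0.04, -0.82, -0.98, 0.9, 0.02, -0.03], np.float64(0.0))]
0 70 [([-0.03, -0.58, -0.79, 1.01, 0.01, -0.03], np.float64(0.0))]
21.3 45 [([-0.44, -0.99, -1.13, 0.89, 0.55, -0.67], np.float64(0.6994))]
21.3 60 [([-0.25, -0.77, -0.94, 0.96, 0.29, -0.55], np.float64(0.0))]
21.3 70 [([-0.15, -0.56, -0.78, 1.05, 0.17, -0.5], np.float64(0.0))]
40 45 [([-0.59, -0.71, -1.01, 1.0, 0.75, -1.17], np.float64(0.0))]
40 60 [([-0.37, -0.6, -0.84, 1.05, 0.4
[... 175 characters left out ...]
2, -0.36, -0.69, 1.19, 0.52, -1.45], np.float64(0.0))]
60 70 [([-0.28, -0.34, -0.62, 1.2, 0.34, -1.31], np.float64(0.0))]
place 45 (array([-0.85883172, -0.1844783 , -0.66191958,  0.77128841,  0.72960978,
        2.03491808]), np.float64(4.838924923201785e-25))
place 60 (array([-0.71913001, -0.12725033, -0.49917655,  0.93836465,  0.45952002,
        2.11196496]), np.float64(3.379265335280749e-28))
place 70 (array([-0.62593919, -0.04704907, -0.37233506,  1.05065491,  0.29148321,
        2.17258854]), np.float64(1.288461018672531e-24))
place 90 (array([-4.60244425e-01,  1.86805240e-01, -8.19212232e-02,  1.30206986e+00,
        4.55636209e-17,  2.30959310e+00]), np.float64(1.29238360025892e-29))
```

```bash
cat > st.py <<'E'
from h import *;import pl;from pl import *;from kin import fk,ik,fit
P0,_=fit()
def Rp(psi,al=45,roll=0):
    a=np.radians(psi);pl.d=np.array([np.cos(a),np.sin(a),0]);return pl.Rt(al,roll)
def st(goal,R):
    s=r.sense();C=np.array(s['ee_rot']);q,c=ik(goal,R,P0,np.array(s['joints']));print('q',np.round(s['joints'],2),'->',np.round(q,2),round(c,4),'shift',shift(goal),'rv',np.round(Ro.from_matrix(C.T@R).as_rotvec(),3))
tube=np.array([.429,.0565,.057]);slotg=np.array([.5347,-.1904,.06])
E
python3 -c "
from st import *
R=Rp(60);z=R[:,2];G=tube+.019*z;print(G)
st(G-.11*z,R)
for g,Q in((G,R),(G+[0,0,.17],R),(G+[0,0,.17],Rp(60,45,90)),(G+[0,0,.17],Rp(60,45,180)),(slotg+.019*Rp(21.3)[:,2]+[0,0,.15],Rp(21.3,45,180)),(slotg+.019*Rp(21.3)[:,2],Rp(21.3,45,180))): print(np.round(g,3),[np.round(v,2) for v in ik(g,Q,P0,np.array([-.6,-.3,-.7,1.1,.7,0]))])
"
```

```text
[0.43571751 0.06813508 0.04356497]
q [-1.06 -0.99 -0.61  1.88  0.71 -1.38] -> [-0.84 -0.32 -0.61  1.58  0.74 -2.  ] 0.0 shift [ 0.0539 -0.0304  0.1564] rv [-0.427 -0.051 -0.532]
[0.436 0.068 0.044] [array([-0.61, -0.3 , -0.75,  1.21,  0.78, -1.69]), np.float64(0.0)]
[0.436 0.068 0.214] [array([-0.61, -0.42, -0.49,  1.59,  0.78, -1.69]), np.float64(0.0)]
[0.436 0.068 0.214] [array([-0.61, -0.42, -0.49,  1.59,  0.78, -0.12]), np.float64(0.0)]
[0.436 0.068 0.214] [array([-0.61, -0.42, -0.49,  1.59,  0.78,  1.45]), np.float64(0.0)]
[ 0.547 -0.186  0.197] [array([-0.86, -0.3 , -0.45,  1.1 ,  0.73,  2.03]), np.float64(0.0)]
[ 0.547 -0.186  0.047] [array([-0.86, -0.18, -0.66,  0.77,  0.73,  2.03]), np.float64(0.0)]
```

All reachable. I'll rotate first at height, then translate to the pregrasp pose.

```bash
python3 -m crank '[[0.6,[0.02,-0.01,0.02],[-0.427,-0.051,-0.532]],[0.6,[0.02,-0.01,0.02],[-0.427,-0.051,-0.532]],[0.6,[0.02,-0.01,0.02],[-0.427,-0.051,-0.532]],[0.6,[0.02,-0.01,0.02],[-0.427,-0.051,-0.532]],[0.6,[0.054,-0.03,0.156],[-0.427,-0.051,-0.532]],[0.6,[0.054,-0.03,0.156],[-0.427,-0.051,-0.532]],[0.6,[0.054,-0.03,0.156],[-0.427,-0.051,-0.532]],[0.6,[0.054,-0.03,0.156],[-0.427,-0.051,-0.532]],[0.6,[0.054,-0.03,0.156],[-0.427,-0.051,-0.532]],[0.6,[0.054,-0.03,0.156],[-0.427,-0.051,-0.532]]]'
python3 -c "
from st import *
R=Rp(60);z=R[:,2];G=tube+.019*z
st(G-.11*z,R)
W=r.get_image('wrist');D=r.get_image('side');cv2.imwrite('pics/pg.png',np.hstack([cv2.resize(D['frame'],(400,300)),cv2.resize(W['frame'],(400,300))]))
for t in('tube','tube_end','tube_flange'):print([(np.round(d['centre'],4).tolist(),round(d['conf'],2)) for d in r.pinpoint(W,t)[:2]])
"
```

```text
time_s: 14.8
tool_pos: [0.3961, 0.0011, 0.1229]
ee_rot: [[-0.356, -0.865, 0.353], [-0.612, 0.501, 0.612], [-0.706, 0.001, -0.708]]
force: [-0.2, 0.5, -0.2]
opening: 0.0685
finger_force: 0.0
q [-0.84 -0.31 -0.6   1.58  0.74 -2.  ] -> [-0.84 -0.32 -0.61  1.58  0.74 -2.  ] 0.0 shift [ 0.001  -0.0008  0.0011] rv [-0.    -0.001 -0.002]
[([0.4258, 0.0609, 0.0022], 0.65)]
[([0.4247, 0.0568, 0.1015], 0.84)]
[([0.429, 0.0562, 0.0079], 0.73)]
```

View pics/pg.png

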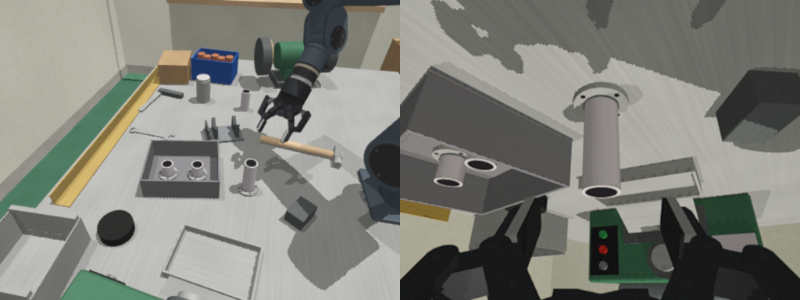

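Side view: both collars stand in the tote at about (180,165) and the tray is empty. In the wrist view the tube at (600,140) is centred between the fingers. Now I'll close on it and lift.

```bash
python3 -m crank '[[0.6,[0,0,0.04],[0,0,0]],[0.6,[0,0,0.075],[0,0,0]],[0.6,[0,0,0.1],[0,0,0]],[0.6,[0,0,0.11],[0,0,0]],[0.6,[0,0,0.11],[0,0,0]],[-1,[0,0,0.11],[0,0,0]],[-1,[0,0,0.11],[0,0,0]],[-1,[0,0,0.11],[0,0,0]],[-1,[0,0,0.11],[0,0,0]],[-1,[0,0,0.11],[0,0,0]]]' 90
python3 -c "
from st import *
R=Rp(60);z=R[:,2];G=tube+.019*z
st(G,R);st(G+[0,0,.17],R)"
```

```text
time_s: 16.05
tool_pos: [0.4353, 0.0686, 0.0449]
ee_rot: [[-0.356, -0.865, 0.354], [-0.611, 0.502, 0.613], [-0.708, 0.002, -0.707]]
force: [-2.7, -2.0, 6.2]
opening: 0.0321
finger_force: 88.7
q [-0.61 -0.3  -0.75  1.21  0.78 -1.69] -> [-0.61 -0.3  -0.75  1.21  0.78 -1.69] 0.0 shift [ 0.0011 -0.0006  0.0008] rv [-0.     0.001 -0.003]
q [-0.61 -0.3  -0.75  1.21  0.78 -1.69] -> [-0.61 -0.42 -0.49  1.59  0.78 -1.69] 0.0 shift [-0.1192 -0.0003 -0.1193] rv [-0.     0.001 -0.003]
```

```bash
python3 -m crank '[[-1,[-0.01,0,-0.01],[0,0,0]],[-1,[-0.03,0,-0.03],[0,0,0]],[-1,[-0.055,0,-0.055],[0,0,0]],[-1,[-0.08,0,-0.08],[0,0,0]],[-1,[-0.105,0,-0.105],[0,0,0]],[-1,[-0.12,0,-0.12],[0,0,0]],[-1,[-0.12,0,-0.12],[0,0,0]]]'
python3 -m crank '[[-1,[0,0,0],[0,0,0.1]],[-1,[0,0,0],[0,0,0.2]],[-1,[0,0,0],[0,0,0.3]],[-1,[0,0,0],[0,0,0.4]],[-1,[0,0,0],[0,0,0.5]],[-1,[0,0,0],[0,0,0.6]],[-1,[0,0,0],[0,0,0.7]],[-1,[0,0,0],[0,0,0.8]],[-1,[0,0,0],[0,0,0.9]],[-1,[0,0,0],[0,0,1]]]'
python3 -m crank '[[-1,[0,0,0],[0,0,0.1]],[-1,[0,0,0],[0,0,0.2]],[-1,[0,0,0],[0,0,0.3]],[-1,[0,0,0],[0,0,0.4]],[-1,[0,0,0],[0,0,0.5]],[-1,[0,0,0],[0,0,0.6]],[-1,[0,0,0],[0,0,0.7]],[-1,[0,0,0],[0,0,0.8]],[-1,[0,0,0],[0,0,0.9]],[-1,[0,0,0],[0,0,1]]]'
python3 -m crank '[[-1,[0,0,0],[0,0,0.1]],[-1,[0,0,0],[0,0,0.2]],[-1,[0,0,0],[0,0,0.3]],[-1,[0,0,0],[0,0,0.4]],[-1,[0,0,0],[0,0,0.5]],[-1,[0,0,0],[0,0,0.6]],[-1,[0,0,0],[0,0,0.7]],[-1,[0,0,0],[0,0,0.8]],[-1,[0,0,0],[0,0,0.9]],[-1,[0,0,0],[0,0,1]]]'
python3 -c "
from st import *
R=Rp(21.3,45,180);z=R[:,2]
st(slotg+.019*z+[0,0,.13],R)"
```

```text
time_s: 16.75
tool_pos: [0.4363, 0.0675, 0.2158]
ee_rot: [[-0.354, -0.865, 0.356], [-0.614, 0.501, 0.609], [-0.705, -0.003, -0.709]]
force: [0.5, 0.3, -3.3]
opening: 0.0319
finger_force: 89.7
time_s: 17.75
tool_pos: [0.4337, 0.069, 0.21]
ee_rot: [[-0.923, -0.161, 0.349], [0.095, 0.785, 0.613], [-0.372, 0.599, -0.709]]
force: [0.2, -0.1, -2.9]
opening: 0.0321
finger_force: 89.6
time_s: 18.75
tool_pos: [0.4337, 0.069, 0.21]
ee_rot: [[-0.634, 0.69, 0.349], [0.711, 0.344, 0.613], [0.303, 0.637, -0.709]]
force: [-0.9, -0.1, -3.3]
opening: 0.0323
finger_force: 89.6
time_s: 19.75
tool_pos: [0.4337, 0.069, 0.21]
ee_rot: [[0.238, 0.907, 0.349], [0.674, -0.413, 0.613], [0.699, 0.089, -0.709]]
force: [0.2, -0.2, -3.4]
opening: 0.0321
finger_force: 89.5
q [-0.61 -0.41 -0.49  1.59  0.78  1.31] -> [-0.86 -0.3  -0.48  1.06  0.73  2.03] 0.0 shift [-0.1678  0.205  -0.0926] rv [-0.483 -0.028  0.607]
```

```bash
python3 -m crank '[[-1,[-0.028,0.034,-0.015],[-0.08,-0.005,0.1]],[-1,[-0.056,0.068,-0.031],[-0.16,-0.009,0.2]],[-1,[-0.084,0.102,-0.046],[-0.24,-0.014,0.303]],[-1,[-0.112,0.137,-0.062],[-0.32,-0.019,0.405]],[-1,[-0.14,0.171,-0.077],[-0.4,-0.023,0.506]],[-1,[-0.168,0.205,-0.093],[-0.483,-0.028,0.607]],[-1,[-0.168,0.205,-0.093],[-0.483,-0.028,0.607]],[-1,[-0.168,0.205,-0.093],[-0.483,-0.028,0.607]],[-1,[-0.168,0.205,-0.093],[-0.483,-0.028,0.607]]]'
python3 - <<'E'
from st import *
R=Rp(21.3,45,180);z=R[:,2]
st(slotg+.019*z+[0,0,.05],R)
ims={n:r.get_image(n) for n in('scene','side','wrist')}
for n,p in ims.items():
  for t in('tube_flange','tube_end','cradle_slot','cradle_front'):print(n,t,[(np.round(d['centre'],4).tolist(),round(d['conf'],2)) for d in r.pinpoint(p,t)[:2]])
a=[cv2.resize(ims['scene']['frame'][110:230,140:290],(400,320)),cv2.resize(ims['side']['frame'][90:210,210:360],(400,320))]
cv2.imwrite('pics/ov.png',np.hstack(a))
E
```

```text
time_s: 20.65
tool_pos: [0.5482, -0.1843, 0.1786]
ee_rot: [[0.655, 0.367, 0.66], [0.258, -0.93, 0.26], [0.71, -0.0, -0.704]]
force: [-0.2, 0.2, -3.1]
opening: 0.032
finger_force: 90.3
q [-0.86 -0.31 -0.49  1.07  0.73  2.03] -> [-0.86 -0.24 -0.6   0.89  0.73  2.03] 0.0 shift [-0.0592  0.0008  0.0568] rv [-0.003 -0.004  0.003]
scene tube_flange [([0.5875, -0.1702, 0.1903], 0.89), ([0.5923, -0.1685, 0.1935], 0.43)]
scene tube_end [([0.4959, -0.2028, 0.1931], 0.9), ([0.4965, -0.203, 0.06], 0.23)]
scene cradle_slot [([0.5845, -0.1698, 0.0652], 0.57)]
scene cradle_front [([0.4987, -0.2026, 0.0586], 0.97)]
side tube_flange [([0.5884, -0.1685, 0.1943], 0.77), ([0.4831, -0.3802, 0.003], 0.58)]
side tube_end [([0.4961, -0.2067, 0.1958], 0.66)]
side cradle_slot [([0.5783, -0.1695, 0.0606], 0.88)]
side cradle_front [([0.4994, -0.2062, 0.0622], 0.8)]
wrist tube_flange [([0.5877, -0.1675, 0.1976], 0.61)]
wrist tube_end [([0.4904, -0.2059, 0.1903], 0.6)]
wrist cradle_slot []
wrist cradle_front [([0.4997, -0.2064, 0.0635], 0.87)]
```

View pics/ov.png

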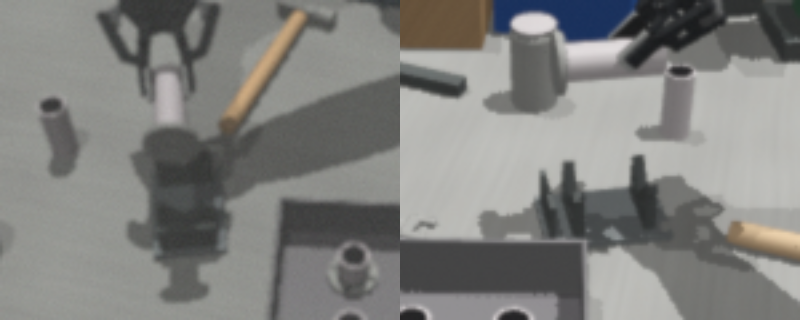

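Left crop (scene): the tube is level over the cradle, with its flange at about (172,145). The network fixes put it about 4–5 mm too far forward, so I'll correct that and lower it.

```bash
python3 -m crank '[[-1,[-0.003,0.001,-0.003],[0,0,0]],[-1,[-0.031,0.001,0.025],[0,0,0]],[-1,[-0.056,0.001,0.05],[0,0,0]],[-1,[-0.071,0.001,0.065],[0,0,0]],[-1,[-0.071,0.001,0.065],[0,0,0]],[-1,[-0.071,0.001,0.065],[0,0,0]]]'
python3 - <<'E'
from st import *
R=Rp(21.3,45,180);z=R[:,2]
st(slotg+.019*z,R)
ims={n:r.get_image(n) for n in('scene','side','wrist')}
for n,p in ims.items():
  for t in('tube_flange','tube_end','cradle_slot','cradle_front'):print(n,t,[(np.round(d['centre'],4).tolist(),round(d['conf'],2)) for d in r.pinpoint(p,t)[:2]])
a=[cv2.resize(ims['scene']['frame'][140:220,170:270],(400,320),interpolation=2),cv2.resize(ims['side']['frame'][130:200,240:327],(400,320),interpolation=2)]
cv2.imwrite('pics/ov2.png',np.hstack(a))
E
```

```text
time_s: 22.0
tool_pos: [0.5465, -0.1879, 0.0851]
ee_rot: [[0.653, 0.367, 0.663], [0.26, -0.93, 0.259], [0.712, 0.003, -0.702]]
force: [0.4, -1.1, -1.7]
opening: 0.0319
finger_force: 90.4
q [-0.87 -0.24 -0.63  0.86  0.74  2.02] -> [-0.86 -0.18 -0.66  0.77  0.73  2.03] 0.0 shift [-0.0263 -0.0021  0.0282] rv [-0.    -0.007  0.005]
scene tube_flange [([0.5898, -0.1735, 0.1006], 0.71)]
scene tube_end [([0.4868, -0.2082, 0.0998], 0.69)]
scene cradle_slot [([0.5874, -0.1694, 0.0601], 0.81), ([0.5852, 0.0331, 0.002], 0.18)]
scene cradle_front [([0.4994, -0.2042, 0.0611], 0.69)]
side tube_flange [([0.5834, -0.1737, 0.0988], 0.59), ([0.5839, 0.0373, 0.0055], 0.19)]
side tube_end [([0.4931, -0.2079, 0.1035], 0.57), ([0.6632, -0.4162, 0.0036], 0.36)]
side cradle_slot [([0.5783, -0.1722, 0.0575], 0.89)]
side cradle_front [([0.499, -0.2061, 0.0609], 0.71)]
wrist tube_flange [([0.5847, -0.1714, 0.1032], 0.85)]
wrist tube_end [([0.4897, -0.2112, 0.0961], 0.84)]
wrist cradle_slot []
wrist cradle_front []
```

View pics/ov2.png

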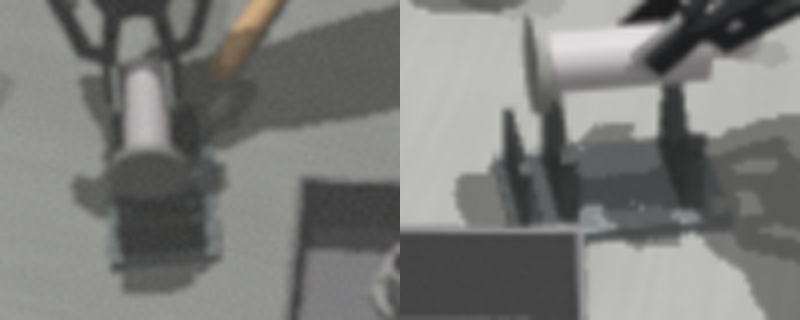

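Side crop: the flange at (540,65) sits above the slot between the rear yoke (553,150) and the backstop (512,150). The fit needs a 2 mm lateral correction, then slow lowering with force checks.

```bash
python3 -m crank '[[-1,[0,-0.002,0],[0,0,0]],[-1,[-0.01,-0.002,0.01],[0,0,0]],[-1,[-0.018,-0.002,0.018],[0,0,0]],[-1,[-0.023,-0.002,0.023],[0,0,0]],[-1,[-0.024,-0.002,0.024],[0,0,0]],[-1,[-0.024,-0.002,0.024],[0,0,0]]]'
python3 - <<'E'
from st import *
st(slotg+.019*Rp(21.3)[:,2],Rp(21.3,45,180))
ims={n:r.get_image(n) for n in('side','scene')}
for n,p in ims.items():
  for t in('tube_flange','tube_end'):print(n,t,[(np.round(d['centre'],4).tolist(),round(d['conf'],2)) for d in r.pinpoint(p,t)[:2]])
a=[cv2.resize(ims['scene']['frame'][140:220,170:270],(400,320),interpolation=2),cv2.resize(ims['side']['frame'][130:200,240:327],(400,320),interpolation=2)]
cv2.imwrite('pics/ov3.png',np.hstack(a))
E
```

```text
time_s: 23.35
tool_pos: [0.5457, -0.1857, 0.0502]
ee_rot: [[0.653, 0.367, 0.662], [0.259, -0.93, 0.259], [0.711, 0.003, -0.703]]
force: [-0.9, 0.3, -3.3]
opening: 0.0318
finger_force: 90.4
q [-0.86 -0.2  -0.67  0.78  0.74  2.02] -> [-0.86 -0.18 -0.66  0.77  0.73  2.03] 0.0 shift [-0.0016  0.0003  0.0036] rv [-0.001 -0.006  0.004]
side tube_flange [([0.5846, -0.174, 0.0664], 0.8)]
side tube_end [([0.4926, -0.2103, 0.0665], 0.83)]
scene tube_flange [([0.5865, -0.1736, 0.0659], 0.86), ([0.5371, -0.1905, 0.0005], 0.75)]
scene tube_end [([0.4893, -0.2077, 0.0642], 0.8)]
```

View pics/ov3.png

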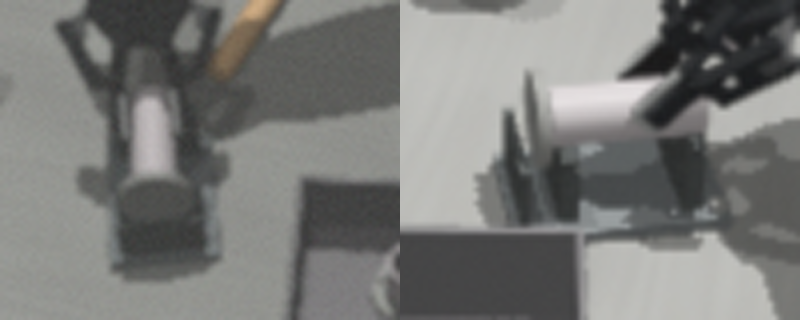

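The flange has entered the slot. I'll lower the last few millimetres.

```bash
python3 -m crank '[[-1,[-0.0015,-0.001,0.0015],[0,0,0]],[-1,[-0.0025,-0.001,0.0025],[0,0,0]],[-1,[-0.0025,-0.001,0.0025],[0,0,0]]]'
python3 -m crank '[[-1,[-0.0007,0,0.0007],[0,0,0]],[-1,[-0.0007,0,0.0007],[0,0,0]]]'
python3 - <<'E'
from st import *
for n in('side','scene'):
  p=r.get_image(n)
  for t in('tube_flange','tube_end'):print(n,t,[(np.round(d['centre'],4).tolist(),round(d['conf'],2)) for d in r.pinpoint(p,t)[:1]])
E
```

```text
time_s: 23.95
tool_pos: [0.5454, -0.1849, 0.0468]
ee_rot: [[0.653, 0.366, 0.662], [0.26, -0.93, 0.259], [0.711, 0.003, -0.703]]
force: [-0.4, 0.3, -3.2]
opening: 0.032
finger_force: 90.4
time_s: 24.15
tool_pos: [0.5456, -0.1852, 0.0462]
ee_rot: [[0.653, 0.366, 0.663], [0.26, -0.93, 0.258], [0.711, 0.004, -0.703]]
force: [-0.3, -0.1, -3.1]
opening: 0.032
finger_force: 90.4
side tube_flange [([0.5867, -0.1717, 0.0605], 0.74)]
side tube_end [([0.494, -0.211, 0.0629], 0.58)]
scene tube_flange [([0.5852, -0.1705, 0.0603], 0.77)]
scene tube_end [([0.487, -0.2068, 0.0598], 0.97)]
```

No contact yet. I'll continue in 1 mm steps.

```bash
python3 -m crank '[[-1,[-0.0007,0,0.0007],[0,0,0]],[-1,[-0.0007,0,0.0007],[0,0,0]]]' | grep -E "tool|force"
python3 -m crank '[[-1,[-0.0007,0,0.0007],[0,0,0]],[-1,[-0.0007,0,0.0007],[0,0,0]]]'| grep -E "tool|force"
```

```text
tool_pos: [0.546, -0.1854, 0.046]
force: [-1.0, 0.5, -0.1]
finger_force: 90.6
tool_pos: [0.5463, -0.1853, 0.0459]
force: [-3.9, 1.2, 4.1]
finger_force: 91.1
```

Contact: the force shows the weight carried. Releasing and withdrawing straight up.

```bash
python3 -m crank '[[-0.1,[0,0,0],[0,0,0]],[0,[0,0,0],[0,0,0]],[0.2,[0,0,0],[0,0,0]],[0.5,[0,0,0],[0,0,0]],[0.5,[0,0,0],[0,0,0]],[0.5,[0,0,0],[0,0,0]]]'
python3 -m crank '[[0.5,[0.01,0,-0.01],[0,0,0]],[0.5,[0.025,0,-0.025],[0,0,0]],[0.5,[0.05,0,-0.05],[0,0,0]],[0.5,[0.08,0,-0.08],[0,0,0]],[0.5,[0.11,0,-0.11],[0,0,0]],[0.5,[0.11,0,-0.14],[0,0,0]],[0.5,[0.11,0,-0.14],[0,0,0]]]'
python3 - <<'E'
from st import *
ims={n:r.get_image(n) for n in('scene','side')}
for n,p in ims.items():
  for t in('tube_flange','tube_end','cradle_slot','cradle_front','collar_a','plain_tube','oil_can','disc_stack'):print(n,t,[(np.round(d['centre'],4).tolist(),round(d['conf'],2)) for d in r.pinpoint(p,t)[:2]])
a=[cv2.resize(ims['scene']['frame'][140:220,170:270],(400,320),interpolation=2),cv2.resize(ims['side']['frame'][130:200,240:327],(400,320),interpolation=2)]
cv2.imwrite('pics/end.png',np.hstack(a))
E
```

```text
time_s: 25.45
tool_pos: [0.5456, -0.1852, 0.0443]
ee_rot: [[0.653, 0.366, 0.663], [0.26, -0.93, 0.258], [0.711, 0.004, -0.703]]
force: [0.2, -0.2, -0.7]
opening: 0.0639
finger_force: 0.0
time_s: 26.15
tool_pos: [0.5256, -0.1953, 0.2265]
ee_rot: [[0.649, 0.365, 0.667], [0.264, -0.931, 0.252], [0.713, 0.012, -0.701]]
force: [1.0, 1.0, -0.1]
opening: 0.0641
finger_force: 0.0
scene tube_flange [([0.5848, -0.1696, 0.059], 0.93), ([0.5876, -0.1704, 0.0623], 0.51)]
scene tube_end [([0.4895, -0.2095, 0.0608], 0.96)]
scene cradle_slot [([0.5871, -0.1693, 0.061], 0.63)]
scene cradle_front [([0.497, -0.2011, 0.0636], 0.91)]
scene collar_a [([0.6744, 0.0507, 0.0089], 0.64), ([0.5839, 0.0333, 0.0027], 0.49)]
scene plain_tube [([0.4832, -0.3783, -0.0007], 0.66), ([0.5871, -0.1698, 0.0603], 0.65)]
scene oil_can [([0.6698, -0.422, 0.0025], 0.8)]
scene disc_stack [([0.7381, 0.2659, 0.005], 0.68)]
side tube_flange [([0.5855, -0.1717, 0.0618], 0.93), ([0.5894, 0.036, 0.0038], 0.51)]
side tube_end [([0.4923, -0.2073, 0.0651], 0.76)]
side cradle_slot [([0.5771, -0.1714, 0.0597], 0.96)]
side cradle_front [([0.5, -0.2029, 0.0587], 0.63)]
side collar_a [([0.6775, 0.0501, 0.0038], 0.96), ([0.586, 0.0352, 0.0028], 0.64)]
side plain_tube []
side oil_can [([0.6658, -0.4144, -0.0027], 0.88)]
side disc_stack [([0.7425, 0.2717, 0.0001], 0.77)]
```

View pics/end.png

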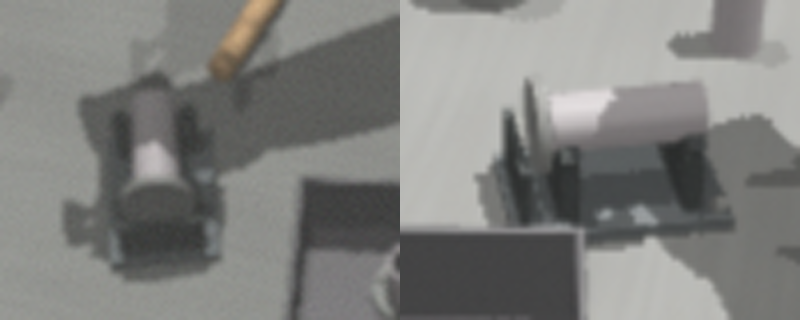

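The tube lies level in both yokes, with its flange at (535,125) in the side crop, between the yoke and the backstop. The collars are in the tote and the bystanders haven't moved.

```bash
python3 -c "
from plant import r
print(r.hand_in())"
```

```text
the job is handed in; nothing more can be done
None
```

I handed the job in at about 26 s: both collars stand in the tote, the tube lies in both V yokes with its flange in the slot, and the plain tube, disc stack and oil can show no movement in the last pictures; no verdict was returned.

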